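# Turn the double-sided diamond plate over to its fine face

### The job

The diamond sharpening plate lies coarse side up on the drain bars of the honing station. Using only the lifter to turn it, not the fingers, slip the lifter's blade under the plate's outer edge and tip the plate over the step onto the rubber bed, fine side up; then push it along the bed into the sprung holder until the two balls click behind it and it is fully home. Leave the lifter lying on the bench and the other things undisturbed.

Things in the scene. Friction and masses are not known exactly. Their poses are not given: they have to be found in the camera images.
- station: honing station, fixed on the bench: plywood base 370 x 134 mm (own x -160 to 210, y +-67); a grey drain bay at its -x end, then a step up to a black rubber bed with an aluminium sprung holder at the +x end. Origin: on the bench top, midway across; z up; +x is the way the plate is turned over and then pushed
- bay (a point): middle of the drain bay at the height of the bar tops; station frame x -102, y 0, z 24 mm, axes as the station's. Two steel bars along x, y 29 to 37 mm either side, carry the plate; between and below them is free down to the pan at z 14. The bay is open at its -x end (x -160); its side rims at y +-60 are 22 mm high
- step_top (a point): middle of the step's top edge, station frame x -50, y 0, z 29 mm; axes as the station's. The step rises 5 mm above the bar tops; from here the bed is flat, at z 29, to the end stop's face at x 195
- mouth (a point): middle of the holder's mouth on the bed: station frame x 86, y 0, z 29 mm. Slick white fences 9 mm high leave a channel 93.5 mm wide from here to the stop; before it they flare to about 116 mm at x 50. At x 96 a greased 10 mm ball stands 4 mm out of each fence (spring 1.6 N, 0.6 N/mm): the plate takes some 5 to 10 N to push past; they spring out behind it when home
- seat (a point): where the centre of the plate is when fully home against the end stop: station frame x 145, y 0, z 34 mm; axes as the station's
- plate: double-sided diamond plate, 100 (x) x 90 (y) x 10 mm, about 0.28 kg, corners cut off 5 mm; coarse face (+z, up at first) has a grid of black dots, fine face is plain. Origin at its centre. At first it lies on the bars, x within 0.05 rad of the station's, +x edge 4 to 14 mm off the step. Tipped past upright against the step it falls onto the bed, rear edge within some 12 mm of the step
- lifter: black moulded nylon lifter, 180 mm long, 0.09 kg, lying flat on the bench. Origin: on its underside below the middle of the handle; +x points to the blade, z up. Handle 24 mm wide (y) and 20 high, x -50 to +50, flat sides (grip it here); flat blade flush with the underside, 36 wide, 3 thick, ending square at x = 130
- lifter_mid (a point): centre of the lifter's handle, 10 mm above its underside; axes as the lifter's
- oil_can: bystander: spray oil can, 60 mm across, 214 high, standing; origin under its middle
- skew: bystander: turning tool with light wooden handle, 388 mm, lying; origin near the ferrule
- gouge: bystander: turning tool with dark wooden handle, 369 mm, lying; origin near the ferrule
- brush: bystander: dusting brush, 110 x 30 x 53 mm; origin under its middle
- sanding_pad: bystander: grey sanding pad, 64 x 95 x 21 mm; origin under its middle
- marker: bystander: marker pen, 135 mm, lying; origin under its middle
- chuck_key: bystander: steel T chuck key, 76 x 99 x 15 mm, lying; origin under its middle
Mind the look-alikes: they are no part of the job. There is more than one size of the plate; the one meant has the size given above.

How it is judged:
On the way, in this order (a step that is already met when the one before it is completed fails the run):
1. The lifter, held in the gripper, has tipped up the plate's edge by more than 30 degrees (angle between plate's own z axis and vertical above 0.52 rad and contact force between lifter and plate above 0.05 N and contact force between the fingers and lifter above 1 N), for 0.05 s.
2. The plate lies turned over on the bed (angle between plate's own z axis and vertical above 3 rad and z of plate in the frame of station between 0.03 and 0.04 m and linear speed of plate below 0.05 m/s), for 0.2 s.
At the end, for the whole second after the job is handed in: The plate is fine side up, flat in the holder and at rest, its centre within 3 mm of the seat lengthways, sideways and in height; the lifter lies at rest on the bench (handle centre under 19 mm high) (angle between plate's own z axis and vertical above 3.05 rad and x of plate in the frame of seat between -0.003 and 0.003 m and y of plate in the frame of seat between -0.003 and 0.003 m and z of plate in the frame of seat between -0.003 and 0.003 m and linear speed of each of plate, lifter below 0.02 m/s and height (world z) of lifter_mid below 0.019 m); the robot touches nothing.
It fails at once if The fingers touch the plate while it is being turned over (contact force between the fingers and plate above 0.5 N and angle between plate's own z axis and vertical between 0.1 and 2.9 rad).
It fails at once if A bystander is shifted more than 3 cm, or the oil can is tipped (distance of any of oil_can, skew, gouge, brush, sanding_pad, marker, chuck_key from where it was at the start of the episode above 0.03 m or angle between oil_can's own z axis and vertical above 0.5 rad).
It also fails if it takes over 64 s, if anything falls off the work surface, if the arm or the gripper's body presses on something with over 40 N, if the wrist force passes 120 N, or if a joint passes its speed limit or range.

### The arm

A 6-joint arm with a two-finger parallel gripper is mounted at the origin on a cart in front of the work surface, level with it; the furniture and walls round the work are solid. World frame = base frame: x ahead of the robot, y to its left, z up, the work surface at z = 0. Lengths are in m, angles in rad, forces in N, time in s.
With the tool pointing down it reaches from about 0.15 to 0.775 m from the base axis. Payload 6.1 kg.
Tool frame: the origin (TCP) lies at the very end of the fingers, on their centre line; the grasp point (between the pads) lies 19 mm behind it; z points along the fingers, y is the line along which they close (so a half turn about z gives the same grasp; the last joint's range is limited). The gripper opens to 85 mm and grips with 20 to 120 N. Pads are 22 mm wide; open, the fingers measure 114 mm over their backs; the gripper's body (76 mm by 85 mm) begins 54 mm behind the grasp point. The pads swing forward as they close: fully open they stand 13 mm farther back than shut.
Start: joints at [1.29, 0.126, -0.04, 1.405, 0, 1.571], TCP at [0.145, 0.504, 0.231] pointing down, gripper open.
Joint ranges: [-2.72, 2.72], [-0.95, 1.95], [-1.27, 1.35], [-1.78, 2.02], [-1.46, 1.47], [-3.14, 3.14]. Speed limits (rad/s): [2.39, 2.39, 3.01, 3.14, 3.14, 3.14].

### API

Orientations are given as a unit quaternion [x, y, z, w].
In Python, from cell import status, grab_frame, get_calibration, close_job, nets gives the robot as it stands.
- The arm moves only by the shell command python3 -m pendant 'ROWS' [OPENING] [FORCE]. ROWS is a JSON object of lists of equal length, an entry for each row: "slide": the shift along the tool's x, y, z in cm, a list of three; "turn": the turn, a rotation vector about the tool's x, y, z in units of 5 degrees (1.0 is 5 degrees), a list of three. In form: {"slide": [[dx, dy, dz], ...], "turn": [[rx, ry, rz], ...]}. A call has 1 to 8 rows; each row shifts and turns the commanded pose from where the row before left it, along the tool's axes as they then stand; what a row does not reach is not made up. A row lasts 1/10 s, in which the tool goes at most 50 mm and 8.59 degrees, less where a joint would pass 70% of its speed; a pose out of reach is approached as far as the arm can. A call with a gripper value outside its range is refused whole. OPENING is the finger opening in cm, from 0 to 8.54, set as the call begins (- or left out, the last holds). The fingers move at their own pace and stop on an object; FORCE is the grip in N (left out, the last holds). Time passes only in rows, so rows that do not move let the fingers close. It gives the time, the measured TCP pose, the force, the opening and the grip force at its end, in the units of the state.
- status.sense(): the state, without advancing time (a new reading comes with each control period).
- grab_frame(name): name is "side" or "top"; returns (picture, depth): 384x512x3 uint8, red, green, blue; 384x512 float32, m along the optical axis (not along the pixel's ray), 0 where there is no reading.
- get_calibration(name): a dict with "fx", "fy", "cx", "cy" (pixels), "k1" (the pictures are not rectified: a ray, as slopes to the right and down, at radius r is drawn at 1 + k1 r^2 times it, then the intrinsics apply), "xyz" and "attitude" of the camera in the world. Camera axes: x right, y down, z forward; pixel columns grow to the right and rows downward; lengths in m; the calibration is good to about 2 mm. A picture is of the moment at which its call begins. get_calibration takes no time and is no camera call.
- close_job(): hands the job in; it is judged then, once.
Trained networks look in the newest picture that a camera, given by its name, has taken for a name from the list of things; names that differ only in an ending like _2 or _b are one class to them, and where a whole thing is asked for, a point or a joint stands for the part that bears it (a point fixed in the world has none). Each returns a list of dicts, best first, with "score" (0 to 1); they miss things now and then, are a little off and sometimes report something else, mostly with a low value. They report only what shows in the picture. A call takes as long as a camera call. They do not tell look-alikes from the thing itself.
- nets.look_for(name, camera): "location" ([column, row] in pixels, amid what is visible of it).
- nets.mark_of(name, camera): "location" ([column, row] in pixels: a listed point, or the origin of a listed thing).
The state is a dict: "time_s": time; "joints": joint angles; "qd": joint speeds; "joint_efforts": joint torques, N m; "tool_pos": TCP position; "orientation": TCP orientation; "ft_force": force on the tool from outside, world axes, zero at the start; "moment": the same for the moment, N m; "gripper_width": opening from 0.0 (shut) to 1.0 (fully open); "gripper_force": force on a finger pad.
Only numpy, scipy, OpenCV 4.12 (cv2) and the standard library are available. Lean on these libraries where they do the work, as an engineer would, in place of code of your own. Each camera call takes 0.05 s, during which the arm holds its last target. There are 200 camera calls.

## Working session

There is one attempt and no reset: what is moved stays moved. The work goes in short steps, Python scripts to look and compute and a shell command to move; the robot and the scene stay as the last step left them, time stands still between calls to the robot, and variables do not carry over. Pictures are saved under pics/ and viewed, at most 12 in all, crops included, and the job is handed in when it is done.

```bash
ls; mkdir -p pics
cat > h.py <<'E'
import numpy as np, cv2
from scipy.spatial.transform import Rotation as R
from cell import status, grab_frame, get_calibration, close_job, nets
def cam(n):
    c=get_calibration(n); a=np.array(c["attitude"],float)
    M=R.from_quat(a).as_matrix() if a.size==4 else a.reshape(3,3)
    K=np.array([[c["fx"],0,c["cx"]],[0,c["fy"],c["cy"]],[0,0,1.]])
    return K,np.array([c["k1"],0,0,0,0.]),M,np.array(c["xyz"])
def ray(n,px):
    K,D,M,t=cam(n); s=cv2.undistortPoints(np.array(px,float).reshape(-1,1,2),K,D).reshape(-1,2)
    return t,np.c_[s,np.ones(len(s))]@M.T
def at_z(n,px,z):
    t,d=ray(n,px); return t+d*((z-t[2])/d[:,2])[:,None]
def proj(n,P):
    K,D,M,t=cam(n); c=(np.array(P,float).reshape(-1,3)-t)@M
    return cv2.projectPoints(c,np.zeros(3),np.zeros(3),K,D)[0].reshape(-1,2)
def cloud(n,dep):
    h,w=dep.shape; u,v=np.meshgrid(np.arange(w),np.arange(h))
    t,d=ray(n,np.c_[u.ravel(),v.ravel()]); return (t+d*dep.reshape(-1,1)).reshape(h,w,3)
E
python3 - <<'E'
from h import *
for n in("top","side"):
    p,d=grab_frame(n); cv2.imwrite(f"pics/{n}0.png",p[:,:,::-1]); np.save(f"pics/{n}0.npy",d)
    print(n,get_calibration(n))
    for o in "station bay step_top mouth seat plate lifter lifter_mid".split():
        for x in nets.mark_of(o,n)[:3]:
            print(o,np.round(x["location"],1),round(x["score"],2),np.round(at_z(n,x["location"],{"bay":.024,"step_top":.029,"mouth":.029,"seat":.034,"plate":.029,"lifter_mid":.01}.get(o,0))[0],3))
print(status.sense())
E
```

```text
pics
top {'fx': 460.38854095963615, 'fy': 460.38854095963615, 'cx': 252.94162837558426, 'cy': 193.10523042842274, 'k1': 0.03526662505648676, 'xyz': array([-0.12838888, -0.17519519,  1.29876556]), 'attitude': array([ 0.75402293, -0.60462298,  0.15990953, -0.20077204])}
station [247.5 214.5] 0.6 [ 0.516 -0.012  0.   ]
bay [277.6 219.2] 0.83 [ 0.508 -0.109  0.024]
step_top [258.6 214.9] 0.57 [ 0.507 -0.049  0.029]
mouth [220.8 207.1] 0.61 [0.508 0.072 0.029]
seat [197.4 203. ] 0.74 [0.504 0.146 0.034]
plate [285.9 273.1] 0.88 [ 0.34  -0.166  0.029]
plate [280.5 215.8] 0.82 [ 0.519 -0.116  0.029]
plate [218.9 207.4] 0.25 [0.506 0.077 0.029]
lifter [329.9 242.4] 0.86 [ 0.477 -0.279  0.   ]
lifter_mid [334.1 240.6] 0.63 [ 0.481 -0.29   0.01 ]
lifter_mid [199.1 201.6] 0.6 [0.522 0.148 0.01 ]
side {'fx': 354.5912364906464, 'fy': 354.5912364906464, 'cx': 252.50960024467102, 'cy': 192.37344762513143, 'k1': 0.009074161829867663, 'xyz': array([0.40992053, 0.8702642 , 0.89941237]), 'attitude': array([-0.0688335 ,  0.91204324, -0.40331381,  0.02787579])}
station [257.9 213.9] 0.69 [0.517 0.001 0. 
[... 532 characters left out ...]
'time_s': 0.9, 'joints': array([ 1.29000629e+00,  1.25756577e-01, -3.95839970e-02,  1.40539779e+00,
        1.31961239e-05,  1.57077592e+00]), 'qd': array([-0.00133296, -0.00125994,  0.00217196, -0.00246218,  0.00091616,
        0.00089779]), 'joint_efforts': array([-2.61247087e-04, -4.35694706e+01,  3.53088176e+01,  1.10160374e-03,
       -1.65197748e-04,  5.01775602e-06]), 'tool_pos': array([0.14547828, 0.50442908, 0.23132466]), 'orientation': array([ 1.39924156e-01,  9.90162224e-01,  2.96173320e-05, -2.47766508e-06]), 'ft_force': array([0.28598544, 0.11324079, 0.3177828 ]), 'moment': array([-0.02176223,  0.00613512, -0.03332342]), 'gripper_force': 0.0, 'gripper_width': 1.0018578003581615}
```

View pics/top0.png

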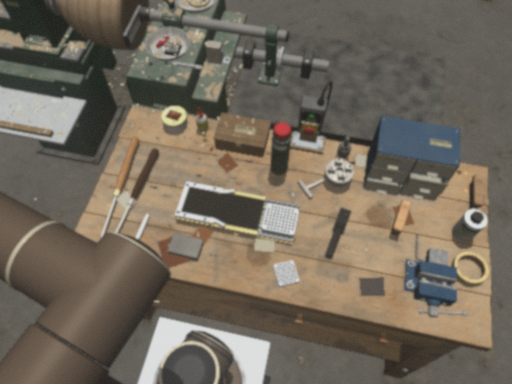

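View pics/side0.png

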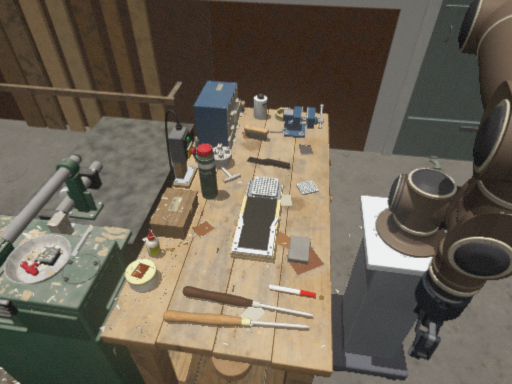

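Candidates for the plate: the dotted one on the station (top 280,218) and a small dotted one on the bench (286,273). The first fits by place, and I'll check its size. Lifter: the black thing at top (338,232). The grey pad at (185,246) is the sanding pad.

Run:
```python
from h import *
d=np.load("pics/top0.npy"); p=cv2.imread("pics/top0.png"); C=cloud("top",d)
a=cv2.resize(p[170:290,165:365],None,fx=4,fy=4,interpolation=cv2.INTER_CUBIC); cv2.imwrite("pics/c1.png",a)
s=np.zeros(d.shape,bool); s[190:275,310:365]=1
def rect(m,z=None):
    P=C[m][:,:2].astype(np.float32); r=cv2.minAreaRect(P*1000); return np.round(r[0],1),np.round(r[1],1),round(r[2],1),m.sum()
g=p.astype(int).max(2)
print("bench z",np.median(C[230:260,300:320,2]))
L=s&(g<75)
print("lifter",rect(L)); 
P=C[L]; c=P[:,:2].mean(0); w,V=np.linalg.eigh(np.cov(P[:,:2].T)); ax=V[:,1]; t=(P[:,:2]-c)@ax; n=(P[:,:2]-c)@V[:,0]
print(c,ax,np.degrees(np.arctan2(ax[1],ax[0])))
for lo in np.arange(-.1,.1,.02):
    k=(t>lo)&(t<lo+.02)
    if k.sum()>2: print(round(lo,2),k.sum(),np.round(P[k,2].mean(),4),np.round(np.ptp(n[k]),3),np.round(n[k].mean(),4))
# station cloud
k=(C[...,2]>.02)&(C[...,2]<.06)&(np.abs(C[...,0]-.51)<.12)&(C[...,1]>-.2)&(C[...,1]<.27)
print("station",rect(k))
k&=(C[...,1]<-.04)&(g>120)
print("plate?",rect(k),np.median(C[k][:,2]))
```

```text
bench z -0.0008259082816945984
lifter (array([ 233.6, -249.2]), array([ 27.1, 738.4]), 80.5, np.int64(328))
[ 0.50916643 -0.2945369 ] [-0.98336996  0.18161366] 169.5362346998102
-0.1 18 0.0024 0.024 -0.0005
-0.08 41 0.0022 0.025 -0.0005
-0.06 42 0.0032 0.025 -0.0
-0.04 41 0.0087 0.026 -0.0004
-0.02 43 0.0166 0.027 0.0
0.0 34 0.0196 0.02 0.0009
0.02 31 0.0192 0.016 0.0002
0.04 31 0.02 0.015 -0.0
0.06 26 0.0192 0.013 0.0005
0.08 18 0.0158 0.015 0.0002
station (array([491.3,  47.8]), array([189.1, 434.8]), 5.7, np.int64(4274))
plate? (array([ 522.7, -102.9]), array([124.5, 165.1]), 89.9, np.int64(1015)) 0.032729688594654194
```

View pics/c1.png

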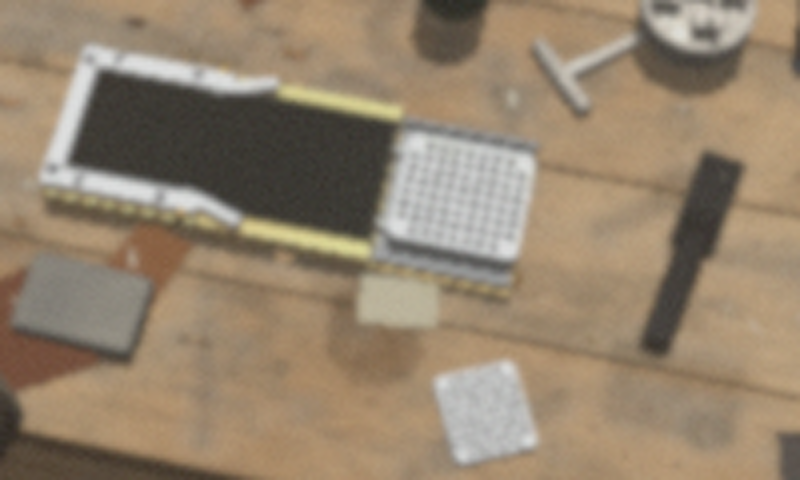

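Run:
```python
from h import *
f=lambda pts,z:at_z("top",[(165+x/4-.375,170+y/4-.375) for x,y in pts],z)
for nm,pts,z in [("stop corners",[(101,72),(71,165)],.038),("step",[(400,121),(373,258)],.029),("mouth/flare",[(220,92),(187,192),(277,82),(240,222)],.038),
 ("plate",[(405,133),(537,149),(516,261),(386,241)],.034),("lifter blade end,neck",[(707,155),(744,165),(672,242),(707,256)],.003),("handle end",[(642,347),(667,354)],.02),("can base",[(447,30)],0.01),("small plate",[(435,380),(512,362),(538,440),(460,465)],.01)]:
    print(nm,np.round(f(pts,z)[:,:2],4).tolist())
p=cv2.imread("pics/side0.png"); cv2.imwrite("pics/c2.png",cv2.resize(p[140:270,205:325],None,fx=4.6,fy=4.6,interpolation=cv2.INTER_CUBIC))
```

```text
stop corners [[0.5505, 0.1835], [0.4655, 0.1824]]
step [[0.5634, -0.0565], [0.4432, -0.0608]]
mouth/flare [[0.5532, 0.0867], [0.4624, 0.089], [0.5718, 0.045], [0.4465, 0.0432]]
plate [[0.551, -0.063], [0.5594, -0.166], [0.4619, -0.1667], [0.4569, -0.0679]]
lifter blade end,neck [[0.6002, -0.2983], [0.5976, -0.3279], [0.5185, -0.2814], [0.5126, -0.3092]]
handle end [[0.4201, -0.2697], [0.4187, -0.2885]]
can base [[0.6657, -0.0749]]
small plate [[0.3652, -0.1249], [0.3915, -0.178], [0.3363, -0.2069], [0.3056, -0.1552]]
```

View pics/c2.png

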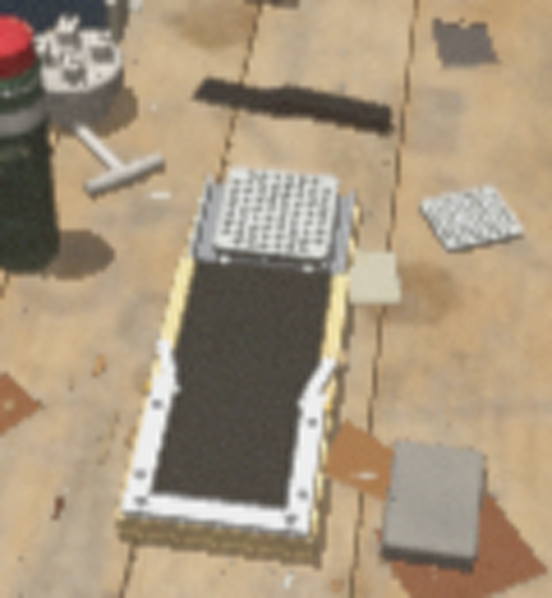

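```bash
python3 -m pendant '{"slide":[[-2.2,-2.8,0],[-2.2,-2.8,0],[-2.2,-2.8,0],[-2.2,-2.8,0],[-2.2,-2.8,0],[-2.2,-2.8,0],[-2.2,-2.8,0],[-2.2,-2.8,0]],"turn":[[0,0,0],[0,0,0],[0,0,0],[0,0,0],[0,0,0],[0,0,0],[0,0,0],[0,0,0]]}' 8.5
cat >> h.py <<'E'
def goto(xyz,yaw,lean=0):
    "slide cm and turn (5deg) in the tool frame to reach xyz, tool down with tool x at yaw deg; printed for typing"
    s=status.sense(); M=R.from_quat(s["orientation"]); 
    T=R.from_euler("z",yaw,degrees=True)*R.from_euler("x",180,degrees=True)
    print("t",round(s["time_s"],2),"pos",np.round(s["tool_pos"],4),"yaw",np.round(np.degrees(np.arctan2(*M.as_matrix()[[1,0],0])),2),"tz",np.round(M.as_matrix()[:,2],3),"J",np.round(s["joints"],2),"F",np.round(s["ft_force"],1))
    print("slide",np.round(M.inv().apply(np.array(xyz)-s["tool_pos"])*100,2),"turn",np.round((M.inv()*T).as_rotvec(degrees=True)/5,2))
E
python3 - <<'E'
from h import *
from scipy.optimize import least_squares
T=lambda q,p:np.c_[q[0]+p[:,0]*np.cos(q[2])-p[:,1]*np.sin(q[2]),q[1]+p[:,0]*np.sin(q[2])+p[:,1]*np.cos(q[2]),p[:,2]]
ct=lambda L:np.array([(165+x/4-.375,170+y/4-.375) for x,y in L])
cs=lambda L:np.array([(205+x/4.6-.39,140+y/4.6-.39) for x,y in L])
Pt=np.array([[.195,-.04675,.038],[.195,.04675,.038],[.086,-.04675,.038],[.086,.04675,.038],[.05,-.058,.038],[.05,.058,.038]])
it=ct([(101,72),(71,165),(220,92),(187,192),(277,82),(240,222)])
Ps=np.array([[.195,-.04675,.030],[.195,.04675,.038],[.05,-.058,.038],[.05,.058,.038]])
is_=cs([(157,490),(287,500),(165,345),(336,362)])
mt=np.array([[-.05,0,.029]]); imt=ct([(386.5,189.5)]); ims=cs([(268,264)])
nt=np.array([[-.102,0,.024],[-.05,0,.029],[.086,0,.029],[.145,0,.034]])
int_=np.array([[277.6,219.2],[258.6,214.9],[220.8,207.1],[197.4,203]]); ins=np.array([[260.7,189],[260.5,197.8],[256.1,227.2],[255.8,239.2]])
def f(q):
    return np.r_[(proj("top",T(q,Pt))-it).ravel(),(proj("side",T(q,Ps))-is_).ravel(),(proj("top",T(q,mt))-imt).ravel(),(proj("side",T(q,mt))-ims).ravel(),(proj("top",T(q,nt))-int_).ravel(),(proj("side",T(q,nt))-ins).ravel()]
r=least_squares(f,[.51,-.005,np.pi/2],loss="soft_l1",x_scale=[.01,.01,.03]); print(r.x,np.degrees(r.x[2])); print(np.round(f(r.x).reshape(-1,2),1).tolist())
for c in ("top","side"): print(np.round(at_z(c,[ct([(461,196)])[0]] if c=="top" else [cs([(277,212)])[0]],.034),4))
goto([.472,-.289,.1],169.4)
E
```

```text
time_s: 1.7
tool_pos: [0.2527, 0.2391, 0.2315]
orientation: [0.14, 0.99, 0.0, 0.0]
ft_force: [1.2, -0.1, -0.7]
gripper_width: 0.994
gripper_force: 0.0
[ 0.5084144  -0.00520408  1.5781821 ] 90.42317345084685
[[-1.7, -1.3], [-2.7, 1.1], [1.8, -0.0], [2.6, 0.9], [-0.5, 1.5], [-0.1, -1.1], [-1.0, 3.0], [0.9, 2.7], [1.3, -0.9], [-1.7, -1.0], [-0.7, -2.1], [-0.6, 0.3], [-0.5, -0.4], [2.0, -0.0], [-2.8, -0.4], [2.1, -0.5], [3.3, -0.1], [1.8, -0.5], [1.3, -2.1], [-0.9, -1.5]]
[[ 0.5065 -0.1161  0.034 ]]
[[ 0.507 -0.114  0.034]]
t 1.7 pos [0.2527 0.2391 0.2315] yaw 163.95 tz [ 0.001  0.    -1.   ] J [ 0.76 -0.21 -0.36  1.42 -0.    1.04] F [ 1.2 -0.1 -0.7]
slide [-35.67 -44.7   13.14] turn [ 0.01  0.01 -1.09]
```

```bash
python3 -m pendant '{"slide":[[-3,-3.75,0],[-3,-3.75,0],[-3,-3.75,0],[-3,-3.75,0],[-3,-3.75,0],[-3,-3.75,0],[-3,-3.75,0],[-3,-3.75,0]],"turn":[[0,0,-0.2],[0,0,-0.2],[0,0,-0.2],[0,0,-0.2],[0,0,-0.2],[0,0,0],[0,0,0],[0,0,0]]}'
python3 -m pendant '{"slide":[[-3,-3.75,0],[-3,-3.75,0],[-3,-3.75,0],[-2.6,-3.4,0],[0,0,3],[0,0,3],[0,0,3],[0,0,2]],"turn":[[0,0,0],[0,0,0],[0,0,0],[0,0,0],[0,0,0],[0,0,0],[0,0,0],[0,0,0]]}'
python3 - <<'E'
from h import *
goto([.472,-.289,.003],169.4)
for n in("top","side"):
    p,d=grab_frame(n); cv2.imwrite(f"pics/{n}1.png",p[:,:,::-1])
a=cv2.imread("pics/top1.png"); b=cv2.imread("pics/side1.png")
f=lambda i,y,x:cv2.resize(i[y:y+110,x:x+100],None,fx=4,fy=4,interpolation=cv2.INTER_CUBIC)
cv2.imwrite("pics/c3.png",np.hstack([f(a,170,280),f(b,110,225)]))
E
```

```text
time_s: 2.5
tool_pos: [0.4195, -0.1079, 0.2316]
orientation: [0.097, 0.995, -0.0, 0.0]
ft_force: [1.1, 0.2, 1.1]
gripper_width: 0.993
gripper_force: 0.0
time_s: 3.3
tool_pos: [0.5038, -0.2715, 0.1189]
orientation: [0.097, 0.995, 0.0, -0.001]
ft_force: [0.9, 0.0, 0.6]
gripper_width: 0.993
gripper_force: 0.0
t 3.3 pos [ 0.5038 -0.2715  0.1189] yaw 168.89 tz [-0.002  0.001 -1.   ] J [-0.49  0.24 -0.15  1.18  0.   -0.3 ] F [0.9 0.  0.6]
slide [ 2.76 -2.34 11.59] turn [ 0.01 -0.03 -0.1 ]
```

View pics/c3.png

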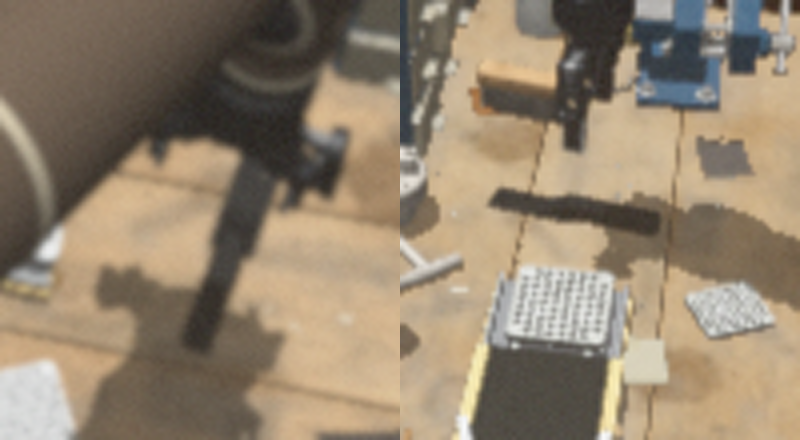

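The lifter lies undisturbed below the fingers, with its handle end toward the robot (left half 195,340). The gripper is some 35 mm off, as computed, so I'll correct that and descend.

```bash
python3 -m pendant '{"slide":[[1.4,-1.2,1],[1.36,-1.14,2],[0,0,2.5],[0,0,2.5],[0,0,2],[0,0,1.2],[0,0,0.35],[0,0,0]],"turn":[[0,0,-0.1],[0,0,0],[0,0,0],[0,0,0],[0,0,0],[0,0,0],[0,0,0],[0,0,0]]}'
python3 -m pendant '{"slide":[[0,0,0],[0,0,0],[0,0,0],[0,0,0],[0,0,0],[0,0,0],[0,0,0],[0,0,0]],"turn":[[0,0,0],[0,0,0],[0,0,0],[0,0,0],[0,0,0],[0,0,0],[0,0,0],[0,0,0]]}' 0 110
python3 -c "
from h import *
goto([.472,-.289,.1],169.4)"
```

```text
time_s: 4.2
tool_pos: [0.4736, -0.2897, 0.0064]
orientation: [0.092, 0.996, -0.0, 0.0]
ft_force: [-0.1, -0.6, 0.1]
gripper_width: 0.994
gripper_force: 0.0
time_s: 5.0
tool_pos: [0.4736, -0.2897, 0.0067]
orientation: [0.092, 0.996, -0.0, 0.001]
ft_force: [-0.7, 1.1, 4.7]
gripper_width: 0.249
gripper_force: 108.9
t 5.0 pos [ 0.4736 -0.2897  0.0067] yaw 169.42 tz [ 0.001 -0.001 -1.   ] J [-0.55  0.28 -0.36  0.93  0.   -0.36] F [-0.7  1.1  4.7]
slide [ 0.16  0.03 -9.33] turn [-0.01  0.01  0.  ]
```

```bash
python3 -m pendant '{"slide":[[0,0,-2],[0,0,-3],[0,0,-3],[0,0,-2],[0,0,0],[0,0,0],[0,0,0],[0,0,0]],"turn":[[0,0,0],[0,0,0],[0,0,-1.4],[0,0,-1.5],[0,0,-1.5],[0,0,-1.5],[0,0,-1.5],[0,0,-1.5]]}'
python3 -m pendant '{"slide":[[0,0,0],[0,0,0],[0,0,0],[0,0,0],[0,0,0],[0,0,0],[0,0,0],[0,0,0]],"turn":[[0,0,-1.5],[0,0,-1.5],[0,0,-1.5],[0,0,-1.5],[0,0,-1.5],[0,0,-1.5],[0,0,-1.5],[0,0,0]]}'
python3 -c "
from h import *
goto([.508,-.335,.1],-89.6)"
```

```text
time_s: 5.8
tool_pos: [0.473, -0.2894, 0.1056]
orientation: [-0.294, 0.956, 0.0, -0.0]
ft_force: [0.1, -0.1, 0.1]
gripper_width: 0.247
gripper_force: 108.0
time_s: 6.6
tool_pos: [0.473, -0.2894, 0.1056]
orientation: [-0.685, 0.729, 0.0, -0.0]
ft_force: [-0.6, -0.5, -1.4]
gripper_width: 0.248
gripper_force: 108.0
t 6.6 pos [ 0.473  -0.2894  0.1056] yaw -93.57 tz [-0.  0. -1.] J [-0.55  0.21 -0.22  1.15 -0.   -2.06] F [-0.6 -0.5 -1.4]
slide [ 4.34 -3.78  0.55] turn [ 0.01  0.   -0.79]
```

```bash
python3 -m pendant '{"slide":[[1.5,-1.3,0],[1.5,-1.3,0],[1.34,-1.18,0],[0,0,1],[0,0,1],[0,0,1],[0,0,0],[0,0,0]],"turn":[[0,0,-0.3],[0,0,-0.3],[0,0,-0.19],[0,0,0],[0,0,0],[0,0,0],[0,0,0],[0,0,0]]}'
python3 - <<'E'
from h import *
goto([.508,-.335,.025],-89.6)
for n in("top","side"):
    p,d=grab_frame(n); cv2.imwrite(f"pics/{n}2.png",p[:,:,::-1]); np.save(f"pics/{n}2.npy",d)
a=cv2.imread("pics/top2.png"); b=cv2.imread("pics/side2.png")
f=lambda i,y,x:cv2.resize(i[y:y+110,x:x+80],None,fx=5,fy=5,interpolation=cv2.INTER_CUBIC)
cv2.imwrite("pics/c4.png",np.hstack([f(a,170,255),f(b,100,220)]))
E
```

```text
time_s: 7.4
tool_pos: [0.5087, -0.3336, 0.0754]
orientation: [0.709, -0.705, -0.001, 0.0]
ft_force: [-0.1, -0.5, -0.8]
gripper_width: 0.247
gripper_force: 108.1
t 7.4 pos [ 0.5087 -0.3336  0.0754] yaw -89.65 tz [-0.001  0.001 -1.   ] J [-0.58  0.32 -0.13  1.11  0.   -2.16] F [-0.1 -0.5 -0.8]
slide [0.15 0.06 5.04] turn [ 0.01  0.01 -0.01]
```

View pics/c4.png

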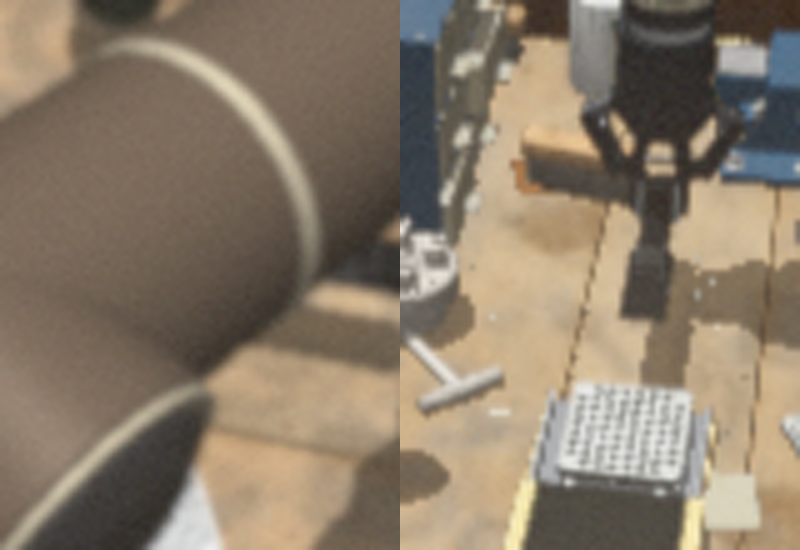

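Run:
```python
from h import *
f=lambda L:[(220+(x-400)/5-.4,100+y/5-.4) for x,y in L]
print(np.round(at_z("side",f([(622,312),(668,320),(643,250),(645,318)]),.0700),4))
print(np.round(at_z("side",f([(571,385),(690,392),(553,470),(688,482)]),.034),4))
goto([.508,-.3336,.024],-89.6)
```

```text
[[ 0.5231 -0.2095  0.07  ]
 [ 0.4871 -0.2049  0.07  ]
 [ 0.5166 -0.2929  0.07  ]
 [ 0.5047 -0.2047  0.07  ]]
[[ 0.555  -0.1597  0.034 ]
 [ 0.4645 -0.1654  0.034 ]
 [ 0.5539 -0.0629  0.034 ]
 [ 0.4563 -0.0651  0.034 ]]
t 7.5 pos [ 0.5093 -0.3341  0.0763] yaw -89.64 tz [ 0.001 -0.    -1.   ] J [-0.58  0.32 -0.13  1.11  0.   -2.16] F [ 0.2  0.2 -1.1]
slide [-0.05  0.14  5.23] turn [-0.01 -0.   -0.01]
```

```bash
python3 -m pendant '{"slide":[[0,-0.1,2],[0,0,2],[0,0,1.2],[0,0,0],[-1,0,0],[-1,0,0],[-1,0,0],[0,0,0]],"turn":[[0,0,0],[0,0,0],[0,0,0],[0,0,0],[0,0,0],[0,0,0],[0,0,0],[0,0,0]]}'
python3 -m pendant '{"slide":[[0,0,0],[-1,0,0],[-1,0,0],[-1,0,0],[-1,0,0],[0,0,0],[0,0,0],[0,0,0]],"turn":[[0,0,0],[0,0,0],[0,0,0],[0,0,0],[0,0,0],[0,0,0],[0,0,0],[0,0,0]]}'
python3 - <<'E'
from h import *
goto([.508,-.265,.024],-89.6)
p,d=grab_frame("side"); b=p[:,:,::-1]; C=cloud("side",d)
cv2.imwrite("pics/c5.png",cv2.resize(b[110:215,220:310],None,fx=5,fy=5,interpolation=cv2.INTER_CUBIC))
k=(np.abs(C[...,0]-.507)<.04)&(np.abs(C[...,1]+.113)<.04); P=C[k]; A=np.c_[P[:,:2]-[.507,-.113],np.ones(len(P))]; print(np.round(np.linalg.lstsq(A,P[:,2],rcond=None)[0],4))
E
```

```text
time_s: 8.3
tool_pos: [0.5104, -0.3027, 0.0246]
orientation: [0.71, -0.704, 0.0, -0.0]
ft_force: [0.3, -1.1, -1.1]
gripper_width: 0.252
gripper_force: 108.2
time_s: 9.1
tool_pos: [0.51, -0.2644, 0.0239]
orientation: [0.709, -0.705, 0.0, 0.0]
ft_force: [-1.1, -0.2, -1.7]
gripper_width: 0.245
gripper_force: 108.2
t 9.1 pos [ 0.51   -0.2644  0.0239] yaw -89.64 tz [ 0. -0. -1.] J [-0.48  0.3  -0.29  0.98 -0.   -2.06] F [-1.1 -0.2 -1.7]
slide [ 0.06  0.2  -0.01] turn [-0.   -0.   -0.01]
[ 0.0004 -0.057   0.0323]
```

View pics/c5.png

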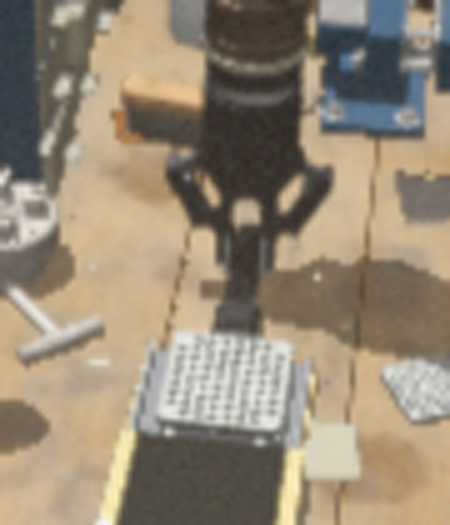

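```bash
python3 -m pendant '{"slide":[[0,0,-0.5],[-0.1,0,-0.7],[-0.1,0,-0.7],[-0.2,0,-0.7],[-0.3,0,-0.7],[-0.3,0,-0.7],[-0.4,0,-0.7],[-0.5,0,-0.7]],"turn":[[0,0,0],[0,0,0],[0,0,0],[0,0,0],[0,0,0],[0,0,0],[0,0,0],[0,0,0]]}'
cat >> h.py <<'E'
def tilt():
    p,d=grab_frame("side"); C=cloud("side",d); S=C.reshape(-1,3)
    k=(np.abs(C[...,0]-.507)<.03)&(C[...,1]>-.2)&(C[...,1]<.2)&(C[...,2]>.032)&(C[...,2]<.14)&(p.max(2)>100)
    P=C[k]
    for lo in np.arange(-.2,.2,.02):
        q=P[(P[:,1]>=lo)&(P[:,1]<lo+.02)]
        if len(q)>3: print(round(lo,2),len(q),np.round(np.percentile(q[:,2],[5,50,95]),3))
    return p
E
python3 - <<'E'
from h import *
goto([.508,-.265,.024],-89.6); cv2.imwrite("pics/s3.png",tilt()[:,:,::-1])
E
```

```text
time_s: 9.95
tool_pos: [0.5098, -0.2449, 0.0785]
orientation: [0.709, -0.705, 0.0, -0.0]
ft_force: [0.6, -1.0, -2.0]
gripper_width: 0.249
gripper_force: 108.0
t 9.95 pos [ 0.5098 -0.2449  0.0785] yaw -89.64 tz [ 0. -0. -1.] J [-0.45  0.24 -0.23  1.09  0.   -2.02] F [ 0.6 -1.  -2. ]
slide [2.01 0.2  5.45] turn [-0.   -0.   -0.01]
-0.2 7 [0.074 0.084 0.085]
-0.18 13 [0.072 0.074 0.076]
-0.14 47 [0.091 0.098 0.102]
-0.12 141 [0.07  0.084 0.096]
-0.1 132 [0.051 0.061 0.075]
-0.08 116 [0.033 0.043 0.052]
-0.06 11 [0.033 0.035 0.038]
0.18 61 [0.035 0.037 0.04 ]
```

```bash
python3 -m pendant '{"slide":[[-0.5,0,-0.6],[-0.5,0,-0.5],[-0.6,0,-0.4],[-0.6,0,-0.35],[-0.6,0,-0.3],[-0.6,0,-0.25],[-0.6,0,-0.2],[-0.6,0,-0.1]],"turn":[[0,0,0],[0,0,0],[0,0,0],[0,0,0],[0,0,0],[0,0,0],[0,0,0],[0,0,0]]}'
python3 - <<'E'
from h import *
goto([.508,-.265,.024],-89.6); cv2.imwrite("pics/s4.png",tilt()[:,:,::-1])
E
```

```text
time_s: 10.8
tool_pos: [0.5095, -0.1986, 0.105]
orientation: [0.709, -0.705, 0.0, -0.0]
ft_force: [-0.8, -0.3, -0.8]
gripper_width: 0.248
gripper_force: 108.1
t 10.8 pos [ 0.5095 -0.1986  0.105 ] yaw -89.63 tz [ 0.  0. -1.] J [-0.37  0.2  -0.23  1.14  0.   -1.95] F [-0.8 -0.3 -0.8]
slide [6.64 0.2  8.1 ] turn [-0.    0.   -0.01]
-0.2 20 [0.11  0.117 0.135]
-0.18 5 [0.104 0.114 0.116]
-0.16 7 [0.099 0.099 0.112]
-0.14 4 [0.099 0.101 0.101]
-0.1 6 [0.098 0.101 0.102]
-0.08 27 [0.089 0.123 0.125]
-0.06 142 [0.038 0.09  0.124]
0.18 59 [0.034 0.037 0.04 ]
```

Nearly upright, with the top at y about -0.07 and z 0.125. Pushing over.

```bash
python3 -m pendant '{"slide":[[-0.4,0,0],[-0.4,0,0],[-0.4,0,0],[-0.4,0,0],[-0.4,0,0],[-0.5,0,0],[-0.5,0,0],[-0.5,0,0]],"turn":[[0,0,0],[0,0,0],[0,0,0],[0,0,0],[0,0,0],[0,0,0],[0,0,0],[0,0,0]]}'
python3 - <<'E'
from h import *
goto([.508,-.265,.024],-89.6); cv2.imwrite("pics/s5.png",tilt()[:,:,::-1])
E
```

```text
time_s: 11.65
tool_pos: [0.5092, -0.1638, 0.1048]
orientation: [0.709, -0.705, -0.0, 0.0]
ft_force: [-0.2, -0.7, -0.5]
gripper_width: 0.247
gripper_force: 108.4
t 11.65 pos [ 0.5092 -0.1638  0.1048] yaw -89.64 tz [-0.  0. -1.] J [-0.31  0.17 -0.26  1.13  0.   -1.89] F [-0.2 -0.7 -0.5]
slide [10.12  0.18  8.08] turn [ 0.    0.   -0.01]
-0.16 26 [0.109 0.125 0.14 ]
-0.14 4 [0.102 0.112 0.118]
-0.12 9 [0.099 0.101 0.114]
-0.1 7 [0.099 0.099 0.103]
-0.08 24 [0.036 0.038 0.092]
-0.06 61 [0.036 0.038 0.041]
-0.04 76 [0.036 0.038 0.1  ]
-0.02 66 [0.035 0.038 0.041]
-0.0 72 [0.035 0.038 0.041]
0.02 66 [0.034 0.038 0.041]
0.18 58 [0.035 0.038 0.039]
```

```bash
python3 -m pendant '{"slide":[[1,0,0],[1.5,0,0],[1.5,0,0],[1.5,0,0],[1.5,0,0],[1,0,0],[0,0,0],[0,0,0]],"turn":[[0,0,0],[0,0,0],[0,0,0],[0,0,0],[0,0,0],[0,0,0],[0,0,0],[0,0,0]]}'
python3 - <<'E'
from h import *
goto([.508,-.24,.038],-89.6); p=tilt()[:,:,::-1]
cv2.imwrite("pics/c6.png",cv2.resize(p[140:260,215:315],None,fx=5,fy=5,interpolation=cv2.INTER_CUBIC))
E
```

```text
time_s: 12.5
tool_pos: [0.5096, -0.2445, 0.1046]
orientation: [0.709, -0.705, -0.0, -0.0]
ft_force: [-0.1, -1.5, -0.9]
gripper_width: 0.246
gripper_force: 108.4
t 12.5 pos [ 0.5096 -0.2445  0.1046] yaw -89.68 tz [-0.  0. -1.] J [-0.45  0.23 -0.19  1.15  0.   -2.02] F [-0.1 -1.5 -0.9]
slide [-0.44  0.15  6.66] turn [ 0.    0.01 -0.02]
-0.2 10 [0.099 0.101 0.114]
-0.18 5 [0.097 0.098 0.102]
-0.14 4 [0.096 0.098 0.101]
-0.12 7 [0.099 0.1   0.101]
-0.08 16 [0.035 0.038 0.04 ]
-0.06 68 [0.035 0.038 0.041]
-0.04 68 [0.035 0.038 0.041]
-0.02 66 [0.036 0.038 0.041]
-0.0 75 [0.036 0.038 0.041]
0.02 65 [0.035 0.038 0.041]
0.18 53 [0.035 0.037 0.04 ]
```

View pics/c6.png

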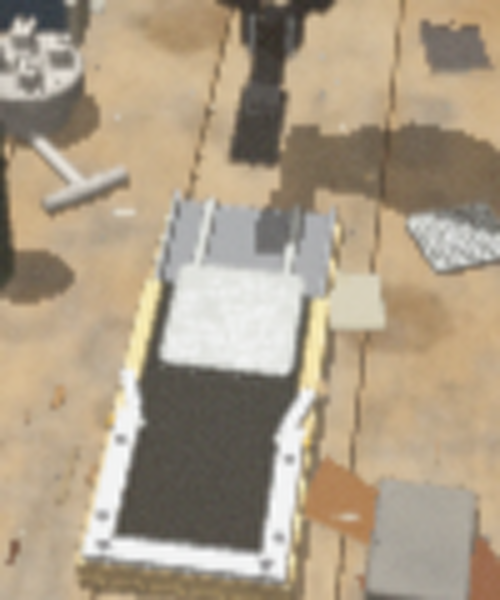

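Run:
```python
from h import *
f=lambda L:[(215+x/5-.4,140+y/5-.4) for x,y in L]
q=at_z("side",f([(175,264),(304,268),(159,362),(294,376)]),.037); print(np.round(q,4),q.mean(0))
print(np.round(at_z("side",f([(232,160),(277,165)]),.098),4))
print(np.round(at_z("side",f([(118,538),(262,550),(150,392),(275,440)]),.034),4))
```

```text
[[ 0.5566 -0.0656  0.037 ]
 [ 0.464  -0.0756  0.037 ]
 [ 0.5521  0.034   0.037 ]
 [ 0.4598  0.0332  0.037 ]] [ 0.50809809 -0.01852446  0.037     ]
[[ 0.5228 -0.1153  0.098 ]
 [ 0.4903 -0.1146  0.098 ]]
[[0.5531 0.1857 0.034 ]
 [0.4638 0.1815 0.034 ]
 [0.554  0.0599 0.034 ]
 [0.4661 0.09   0.034 ]]
```

```bash
python3 -m pendant '{"slide":[[0,-0.1,2],[0,0,2.5],[0,0,2.1],[0,0,0],[-1,0,0],[-1,0,0],[-1,0,0],[-1,0,0]],"turn":[[0,0,0],[0,0,0],[0,0,0],[0,0,0],[0,0,0],[0,0,0],[0,0,0],[0,0,0]]}'
python3 -m pendant '{"slide":[[-1,0,0],[-1,0,0],[-1,0,0],[-1,0,0],[-1,0,0],[-1,0,0],[-1,0,0],[-1,0,0]],"turn":[[0,0,0],[0,0,0],[0,0,0],[0,0,0],[0,0,0],[0,0,0],[0,0,0],[0,0,0]]}'
python3 - <<'E'
from h import *
goto([.508,-.05,.038],-89.6); tilt()
E
```

```text
time_s: 13.35
tool_pos: [0.511, -0.2032, 0.0398]
orientation: [0.71, -0.705, 0.001, -0.0]
ft_force: [-0.7, -0.3, -0.0]
gripper_width: 0.249
gripper_force: 108.4
time_s: 14.15
tool_pos: [0.5105, -0.1242, 0.0391]
orientation: [0.709, -0.705, 0.001, 0.0]
ft_force: [1.3, -4.1, -0.9]
gripper_width: 0.25
gripper_force: 108.5
t 14.15 pos [ 0.5105 -0.1242  0.0391] yaw -89.69 tz [ 0.001 -0.002 -1.   ] J [-0.24  0.2  -0.39  0.99 -0.   -1.81] F [ 1.3 -4.1 -0.9]
slide [-7.43  0.21  0.1 ] turn [-0.01 -0.02 -0.02]
-0.14 6 [0.049 0.076 0.103]
-0.12 34 [0.046 0.075 0.129]
-0.02 4 [0.034 0.034 0.035]
-0.0 60 [0.034 0.038 0.04 ]
0.02 70 [0.035 0.038 0.04 ]
0.04 77 [0.036 0.038 0.041]
0.06 77 [0.036 0.038 0.041]
0.08 82 [0.036 0.038 0.042]
0.1 46 [0.035 0.038 0.042]
0.18 59 [0.035 0.037 0.039]
```

```bash
python3 -m pendant '{"slide":[[-0.8,0,0],[-0.8,0,0],[-0.8,0,0],[-0.8,0,0],[-0.8,0,0],[-0.8,0,0],[-0.8,0,0],[-0.8,0,0]],"turn":[[0,0,0],[0,0,0],[0,0,0],[0,0,0],[0,0,0],[0,0,0],[0,0,0],[0,0,0]]}'
python3 -m pendant '{"slide":[[-0.4,0,0],[-0.4,0,0],[-0.3,0,0],[-0.2,0,0]],"turn":[[0,0,0],[0,0,0],[0,0,0],[0,0,0]]}'
```

```text
time_s: 15.0
tool_pos: [0.5097, -0.0596, 0.0388]
orientation: [0.709, -0.705, 0.0, -0.0]
ft_force: [1.7, -3.9, -1.5]
gripper_width: 0.246
gripper_force: 108.5
time_s: 15.4
tool_pos: [0.5092, -0.0467, 0.0387]
orientation: [0.709, -0.705, -0.0, -0.0]
ft_force: [1.1, -1.9, -0.0]
gripper_width: 0.25
gripper_force: 108.4
```

```bash
python3 -m pendant '{"slide":[[-0.2,0,0],[-0.2,0,0],[0,0,0]],"turn":[[0,0,0],[0,0,0],[0,0,0]]}'
python3 -m pendant '{"slide":[[-0.2,0,0],[-0.1,0,0],[0,0,0]],"turn":[[0,0,0],[0,0,0],[0,0,0]]}'
python3 - <<'E'
from h import *
p=tilt()[:,:,::-1]
cv2.imwrite("pics/c7.png",cv2.resize(p[170:265,215:305],None,fx=6,fy=6,interpolation=cv2.INTER_CUBIC))
E
```

```text
time_s: 15.7
tool_pos: [0.5087, -0.0443, 0.0386]
orientation: [0.709, -0.705, 0.001, 0.002]
ft_force: [-1.1, -7.8, 0.0]
gripper_width: 0.247
gripper_force: 108.6
time_s: 16.0
tool_pos: [0.5086, -0.044, 0.0389]
orientation: [0.709, -0.705, 0.003, 0.004]
ft_force: [-2.3, -17.2, 1.7]
gripper_width: 0.246
gripper_force: 108.8
-0.06 5 [0.055 0.067 0.079]
-0.04 18 [0.049 0.075 0.127]
0.06 4 [0.033 0.033 0.034]
0.08 61 [0.034 0.038 0.041]
0.1 82 [0.036 0.038 0.041]
0.12 89 [0.036 0.038 0.041]
0.14 94 [0.036 0.038 0.041]
0.16 96 [0.035 0.039 0.041]
0.18 106 [0.035 0.038 0.041]
```

View pics/c7.png

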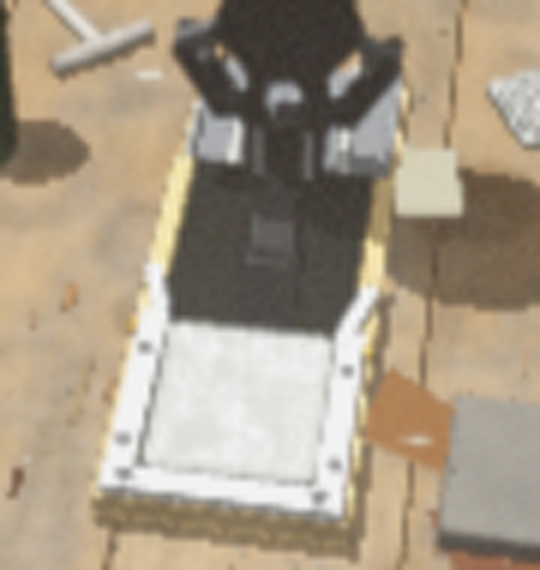

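```bash
python3 -m pendant '{"slide":[[-0.1,0,0],[-0.1,0,0],[0,0,0]],"turn":[[0,0,0],[0,0,0],[0,0,0]]}'
python3 -m pendant '{"slide":[[0.3,0,0],[0.5,0,0],[1,0,0],[1.5,0,0],[1.5,0,-0.5],[1.5,0,-1],[1.5,0,-2],[0,0,-2]],"turn":[[0,0,0],[0,0,0],[0,0,0],[0,0,0],[0,0,0],[0,0,0],[0,0,0],[0,0,0]]}'
python3 - <<'E'
from h import *
p=tilt()[:,:,::-1]; cv2.imwrite("pics/s8.png",p)
cv2.imwrite("pics/c8.png",cv2.resize(p[200:265,220:300],None,fx=9,fy=9,interpolation=cv2.INTER_CUBIC))
goto([.508,-.335,.1],-89.6)
E
```

```text
time_s: 16.35
tool_pos: [0.5084, -0.0438, 0.039]
orientation: [0.708, -0.706, 0.004, 0.005]
ft_force: [-3.2, -24.7, 4.0]
gripper_width: 0.251
gripper_force: 109.0
time_s: 17.15
tool_pos: [0.5099, -0.1186, 0.095]
orientation: [0.708, -0.706, 0.0, 0.0]
ft_force: [0.5, -0.0, -0.8]
gripper_width: 0.249
gripper_force: 108.4
-0.18 4 [0.106 0.106 0.107]
-0.12 17 [0.099 0.106 0.126]
-0.1 5 [0.098 0.106 0.108]
-0.08 7 [0.089 0.099 0.105]
0.08 51 [0.036 0.038 0.04 ]
0.1 86 [0.037 0.039 0.041]
0.12 90 [0.036 0.038 0.041]
0.14 90 [0.036 0.039 0.041]
0.16 102 [0.036 0.039 0.041]
0.18 106 [0.035 0.038 0.041]
t 17.2 pos [ 0.5116 -0.1184  0.0987] yaw -89.76 tz [ 0.005 -0.001 -1.   ] J [-0.23  0.16 -0.3   1.11  0.   -1.8 ] F [ 1.1 -0.7  2.6]
slide [21.66  0.45 -0.11] turn [-0.06 -0.01 -0.03]
```

View pics/c8.png

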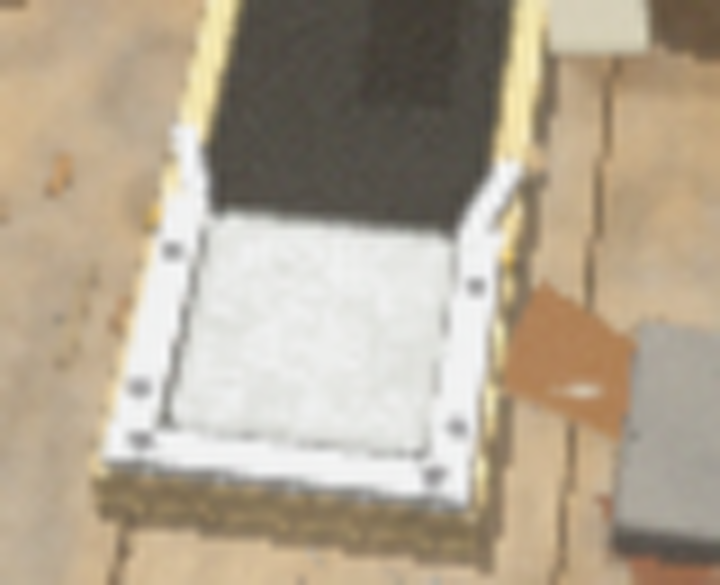

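Run:
```python
from h import *
f=lambda L:[(220+x/9-.44,200+y/9-.44) for x,y in L]
q=at_z("side",f([(213,213),(455,236),(168,425),(425,455),(208,200),(462,228),(105,462),(465,505),(178,125),(522,162)]),.039); print(np.round(q,4))
p=cv2.imread("pics/s8.png"); g=cv2.cvtColor(p,cv2.COLOR_BGR2GRAY).astype(int)
for x in (.49,.508,.525):
    y=np.arange(.07,.215,.0025); px=proj("side",np.c_[np.full_like(y,x),y,np.full_like(y,.039)])
    v=cv2.remap(g.astype(np.float32),px[:,0].astype(np.float32),px[:,1].astype(np.float32),cv2.INTER_LINEAR).ravel().astype(int)
    print(x,[(round(float(a),4),int(b)) for a,b in zip(y,v) if a<.1 or a>.165])
```

```text
[[0.5537 0.0886 0.039 ]
 [0.465  0.0864 0.039 ]
 [0.5525 0.188  0.039 ]
 [0.4639 0.1875 0.039 ]
 [0.5566 0.0825 0.039 ]
 [0.463  0.0821 0.039 ]
 [0.5708 0.2069 0.039 ]
 [0.4482 0.2064 0.039 ]
 [0.5742 0.0464 0.039 ]
 [0.4445 0.0457 0.039 ]]
0.49 [(0.07, 80), (0.0725, 80), (0.075, 79), (0.0775, 77), (0.08, 85), (0.0825, 97), (0.085, 133), (0.0875, 169), (0.09, 203), (0.0925, 225), (0.095, 232), (0.0975, 234), (0.165, 231), (0.1675, 233), (0.17, 232), (0.1725, 231), (0.175, 231), (0.1775, 231), (0.18, 229), (0.1825, 224), (0.185, 216), (0.1875, 208), (0.19, 216), (0.1925, 227), (0.195, 239), (0.1975, 240), (0.2, 237), (0.2025, 231), (0.205, 185), (0.2075, 149), (0.21, 134), (0.2125, 124)]
0.508 [(0.07, 80), (0.0725, 81), (0.075, 82), (0.0775, 83), (0.08, 85), (0.0825, 105), (0.085, 130), (0.0875, 171), (0.09, 206), (0.0925, 223), (0.095, 233), (0.0975, 234), (0.165, 233), (0.1675, 232), (0.17, 233), (0.1725, 234), (0.175, 235), (0.1775, 233), (0.18, 231), (0.1825, 228), (0.185, 220), (0.1875, 214), (0.19, 212), (0.1925, 230), (0.195, 239), (0.1975, 240), (0.2, 235), (0.2025, 217), (0.205, 174), (0.2075, 154), (0.21, 141), (0.2125, 134)]
0.525 [(0.07, 82), (0.0725, 81), (0.075, 81), (0.0775, 82), (0.08, 87), (0.0825, 96), (0.085, 123), (0.0875, 158), (0.09, 193), (0.0925, 223), (0.095, 229), (0.0975, 233), (0.165, 229), (0.1675, 227), (0.17, 226), (0.1725, 226), (0.175, 226), (0.1775, 225), (0.18, 224), (0.1825, 218), (0.185, 210), (0.1875, 194), (0.19, 204), (0.1925, 236), (0.195, 239), (0.1975, 239), (0.2, 236), (0.2025, 218), (0.205, 191), (0.2075, 154), (0.21, 138), (0.2125, 130)]
```

Run:
```python
from h import *
def prof(fn,cam,x,z,y):
    g=cv2.cvtColor(cv2.imread(fn),cv2.COLOR_BGR2GRAY).astype(np.float32)
    px=proj(cam,np.c_[np.full_like(y,x),y,np.full_like(y,z)]).astype(np.float32)
    return cv2.remap(g,px[:,0],px[:,1],cv2.INTER_LINEAR).ravel().astype(int)
y=np.arange(.175,.2125,.0025); print(np.round(y,4).tolist())
for x in(.49,.508,.525):
    print("side0",prof("pics/side0.png","side",x,.038,y).tolist()); print("side8",prof("pics/s8.png","side",x,.038,y).tolist())
    print("top0 ",prof("pics/top0.png","top",x,.038,y).tolist())
```

```text
[0.175, 0.1775, 0.18, 0.1825, 0.185, 0.1875, 0.19, 0.1925, 0.195, 0.1975, 0.2, 0.2025, 0.205, 0.2075, 0.21, 0.2125]
side0 [75, 74, 76, 81, 113, 154, 207, 225, 235, 237, 232, 214, 162, 137, 123, 114]
side8 [231, 231, 228, 222, 212, 211, 219, 230, 239, 240, 236, 218, 168, 144, 130, 121]
top0  [59, 60, 63, 76, 108, 155, 190, 210, 219, 219, 209, 190, 171, 158, 152, 151]
side0 [73, 73, 76, 88, 111, 161, 203, 229, 235, 235, 229, 199, 158, 143, 133, 126]
side8 [234, 232, 231, 226, 217, 212, 217, 235, 239, 239, 233, 204, 164, 149, 139, 132]
top0  [60, 60, 64, 79, 110, 150, 190, 209, 218, 218, 212, 195, 176, 164, 158, 158]
side0 [75, 75, 75, 81, 104, 150, 198, 232, 236, 234, 228, 209, 174, 134, 130, 122]
side8 [226, 225, 223, 216, 205, 189, 215, 237, 240, 238, 232, 212, 180, 145, 135, 127]
top0  [62, 60, 64, 76, 106, 148, 186, 212, 218, 218, 212, 200, 181, 168, 159, 156]
```

```bash
python3 -m pendant '{"slide":[[3,0,0],[4,0,0],[4,0,0],[4,0,0],[4,0,0],[2.7,0,0],[0,0,0],[0,0,0]],"turn":[[0,0,0],[0,0,0],[0,0,0],[0,0,0],[0,0,0],[0,0,0],[0,0,0],[0,0,0]]}'
python3 - <<'E'
from h import *
goto([.509,-.335,.0075],-89.6)
E
```

```text
time_s: 18.0
tool_pos: [0.5108, -0.334, 0.0937]
orientation: [0.709, -0.705, -0.0, -0.0]
ft_force: [-0.3, 0.7, -0.7]
gripper_width: 0.248
gripper_force: 108.4
t 18.0 pos [ 0.5108 -0.334   0.0937] yaw -89.73 tz [-0.     0.001 -1.   ] J [-0.58  0.32 -0.1   1.15  0.   -2.15] F [-0.3  0.7 -0.7]
slide [0.1  0.18 8.62] turn [ 0.    0.01 -0.03]
```

```bash
python3 -m pendant '{"slide":[[0,0,2],[0,0,2],[0,0,2],[0,0,1.5],[0,0,0.8],[0,0,0.2],[0,0,0],[0,0,0]],"turn":[[0,0,0],[0,0,0],[0,0,0],[0,0,0],[0,0,0],[0,0,0],[0,0,0],[0,0,0]]}'
```

```text
time_s: 18.8
tool_pos: [0.5119, -0.3333, 0.0098]
orientation: [0.709, -0.705, 0.001, -0.0]
ft_force: [0.6, 0.1, -0.0]
gripper_width: 0.248
gripper_force: 108.4
```

```bash
python3 -m pendant '{"slide":[[0,0,0.1],[0,0,0.1],[0,0,0.05],[0,0,0]],"turn":[[0,0,0],[0,0,0],[0,0,0],[0,0,0]]}'
python3 -m pendant '{"slide":[[0,0,0],[0,0,0],[0,0,0],[0,0,0],[0,0,0],[0,0,0],[0,0,0],[0,0,0]],"turn":[[0,0,0],[0,0,0],[0,0,0],[0,0,0],[0,0,0],[0,0,0],[0,0,0],[0,0,0]]}' 6
python3 -m pendant '{"slide":[[0,0,-1],[0,0,-2],[0,0,-3],[0,0,-3],[0,0,-3],[0,0,-3],[0,0,-3],[0,0,0]],"turn":[[0,0,0],[0,0,0],[0,0,0],[0,0,0],[0,0,0],[0,0,0],[0,0,0],[0,0,0]]}'
python3 - <<'E'
from h import *
p=tilt()[:,:,::-1]
cv2.imwrite("pics/c9.png",cv2.resize(p[80:265,180:330],None,fx=3.2,fy=3.2,interpolation=cv2.INTER_CUBIC))
E
```

```text
time_s: 19.2
tool_pos: [0.5115, -0.3334, 0.0067]
orientation: [0.709, -0.705, 0.0, -0.0]
ft_force: [-0.6, 0.5, 1.4]
gripper_width: 0.248
gripper_force: 108.9
time_s: 20.0
tool_pos: [0.5113, -0.3332, 0.0063]
orientation: [0.709, -0.705, -0.0, -0.0]
ft_force: [0.9, 0.8, 0.0]
gripper_width: 0.703
gripper_force: 0.0
time_s: 20.8
tool_pos: [0.513, -0.3343, 0.1921]
orientation: [0.709, -0.705, 0.004, -0.001]
ft_force: [0.3, 0.1, 1.0]
gripper_width: 0.702
gripper_force: 0.0
0.08 49 [0.035 0.038 0.041]
0.1 91 [0.035 0.038 0.042]
0.12 90 [0.036 0.039 0.042]
0.14 89 [0.036 0.039 0.041]
0.16 101 [0.036 0.038 0.041]
0.18 103 [0.036 0.038 0.041]
```

View pics/c9.png

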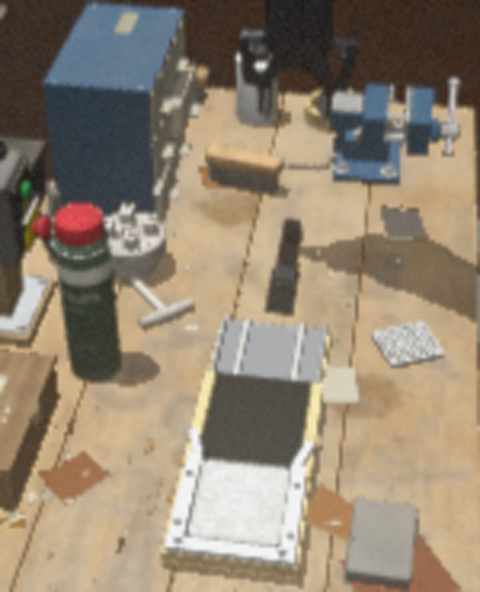

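The lifter lies flat on the bench (285,265), the plate is in the holder fine side up (240,500), and the bystanders haven't moved. Handing in.

```bash
python3 -c "
from h import *
print(close_job())"
```

```text
the job is handed in; nothing more can be done
None
```

I turned the plate over with the lifter, pushed it into the holder until it stopped against the end stop, laid the lifter on the bench and handed the job in; no verdict was returned, and in the pictures the plate sits fine side up at the stop and the bystanders look unmoved.

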